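Shut the snack tub and hold it over its lunchbox bay

ROBOT

A 6-joint arm with a two-finger parallel gripper is mounted at the origin on the work surface. World frame = base frame: x ahead of the robot, y to its left, z up, the work surface at z = 0. Lengths are in m, angles in rad, forces in N, time in s.
With the tool pointing down it reaches from about 0.35 to 0.975 m from the base axis. Payload 7.1 kg.
Tool frame: the origin (TCP) lies between the finger pads; the fingertips stand 25 mm ahead of it and the grasp point (between the pads) lies 6 mm ahead of it; z points along the fingers, y is the line along which they close (so a half turn about z gives the same grasp; the last joint's range is limited). The gripper opens to 88 mm and grips with 3 to 60 N. Pads are 20 mm wide; open, the fingers measure 115 mm over their backs; the gripper's body (75 mm by 178 mm) begins 61 mm behind the grasp point.
Start: joints at [1.182, 0.423, 1.63, -0, 1.089, -0.019], TCP at [0.226, 0.583, 0.248] pointing down, gripper open.
Joint ranges: [-3, 3], [-0.9, 2.11], [0.09, 2.58], [-1.31, 4.45], [0.11, 2.69], [-2.54, 2.54]. Speed limits (rad/s): [2.39, 2.39, 3.01, 3.14, 3.14, 3.14].

INTERFACE

Orientations are given as a 3x3 rotation matrix whose columns are the frame's x, y, z axes.
In Python, from cell import readout, snapshot, camera_info, env gives the robot as it stands.
- The arm moves only by the tool arm_command, never from a script. Its argument "moves" is a list that holds one entry, the list of rows, each a list of 7 numbers: the opening, from 0 (shut) to 1 (fully open), then the shift along the tool's x, y, z in units of 20 cm (1.0 is 20 cm), then the turn, a rotation vector about the tool's x, y, z in units of 2 pi rad (1.0 is 2 pi rad). A call has 1 to 8 rows; each row is the pose to reach, as a shift and turn from the pose commanded when the call began, along the tool's axes at that moment, turning the shorter way round; what a row does not reach only later rows make up. A row lasts 1/12 s, in which the tool goes at most 41.7 mm and 7.16 degrees, less where a joint would pass 70% of its speed; a pose out of reach is approached as far as the arm can. A call with a number of a shift or a turn outside -1 to 1 is refused whole. A call with a gripper value outside its range is refused whole. The fingers move at their own pace and stop on an object; "newtons" is the grip in N (left out, the last holds). Time passes only in rows, so rows that repeat a pose let the fingers close. It gives the time, the measured TCP pose, the force, the opening and the grip force at its end, in the units of the state.
- readout.state(): the state, without advancing time (a new reading comes with each control period).
- snapshot(name): name is "side" or "top"; returns the picture (480x640x3 uint8, blue, green, red); there is no depth.
- camera_info(name): a dict with "camera_matrix" (3x3 intrinsics, pixels), "D" ([k1, k2, p1, p2, k3] as OpenCV has them; the pictures are not rectified), "world_from_camera" (4x4, takes a point from camera to world coordinates). Camera axes: x right, y up, looking along -z (the intrinsics and any distortion apply to the point x, -y, -z); pixel columns grow to the right and rows downward; lengths in m; the calibration is good to about 2 mm. A picture is of the moment at which its call begins. camera_info takes no time and is no camera call.
- env.job_done(): hands the job in; it is judged then, once.
The state is a dict: "t": time; "joint_pos": joint angles; "joint_velocities": joint speeds; "joint_efforts": joint torques, N m; "eef_pos": TCP position; "ee_rot": TCP orientation; "ft_force": force on the tool from outside, world axes, zero at the start; "torque": the same for the moment, N m; "gripper_width": finger opening in m; "gripper_force": force on a finger pad.
Only numpy, scipy, OpenCV 4.12 (cv2) and the standard library are available. Lean on these libraries where they do the work, as an engineer would, in place of code of your own. Each camera call takes 0.05 s, during which the arm holds its last target. There are 200 camera calls.

TASK

With the oblong snack tub standing on the counter, press its cocked lid down until it sits level. Then carry the tub over the things in between and hold it level over the long bay of the open lunchbox, centred on and square with the bay (either way round), underside about a finger's width above the rim, so I can see if it fits. Finish still holding it there, motionless; never let the tub touch the lunchbox, and leave the other things where they are.

Things in the scene. Friction and masses are not known exactly. Their poses are not given: they have to be found in the camera images.
- tub: Small oblong clear snack tub, loose on the counter, 0.17 to 0.31 kg: walls 110 mm long (its x), 56 mm wide (its y), 44 mm high; 49 mm high with the lid shut. Stiff upright sides to grip across the 56 mm (the lid is 54 mm wide). A clip 3 mm thick, 30 mm wide at each end makes it 116 mm long. Origin at the centre of its underside, z up. The lid is hooked at the +x end; the -x end stands up.
- tub_lid (a joint): Angle of the white lid (5 mm thick, 110 by 54 mm) about the hook line at the tub's +x end, at rim height 44 mm: 0 = level and shut (firm stop), larger = its -x end higher; starts 0.12 to 0.28 rad open. Stiff: it stays where it is left, does not spring back, and takes about 4 N of push at the free end to go down.
- lid_press (a point): Point on the top face of the lid, on its centre line, 15 mm in from the raised free end: a good place to press straight down. With the lid shut it is 49 mm above the counter, at x = -40 mm, y = 0 of the tub.
- lunchbox: Purple clamshell lunchbox opened out flat, fixed: two halves, each 140 mm (x) by 200 mm (y), 32 mm high, 4 mm walls. The half nearer the robot has a long bay on its +y side and two squarish bays on its -y side (one holds a mandarin, top 54 mm above the counter); the half beyond is the empty lid shell. Origin under the centre of the divided half; x along the long bay, z up.
- bay (a point): Centre of the mouth of the long bay, at rim height: lunchbox x = 0, y = +58 mm, z = 32 mm. The bay is 132 mm long (lunchbox x) by 76 mm wide (lunchbox y). Axes as the lunchbox's.
- square_container: Bystander: clear square container, shut with a white lid, 97 by 94 mm over the lid and clips, 80 mm high, loose. Origin at the centre of its underside. It stands between tub and lunchbox.
- measuring_cup: Bystander: steel measuring cup, 74 mm across the rim, 48 mm high, with a flat handle reaching 96 mm from the centre along its +y. Loose. Origin at the centre of its underside. It stands between tub and lunchbox.
- trivet: Bystander: slatted wooden trivet, 150 by 141 mm, 16 mm high, loose. Origin at the centre of its underside.
- spatula: Bystander: yellow silicone spatula lying flat on the trivet, 233 mm long, 50 mm wide, 10 mm high, loose. Origin in its underside, x along it towards the blade.
There are look-alikes about, which are no part of the job. Leave any blue or red look-alike of the tub alone.

How it is judged:
On the way:
1. the lid is pressed down level while the tub stands on the counter (value of joint tub_lid below 0.025 rad and height (world z) of tub below 0.008 m and angle between tub's own z axis and vertical below 0.05 rad), for 0.2 s.
At the end, for the whole second after the job is handed in: Lid shut (under 0.03 rad); tub held by the fingers, still, not touching the lunchbox, underside 5 to 35 mm above its rim, centre within 9 mm of the long bay's centre, length within 0.1 rad of the bay's (either way round), tilt under 0.1 rad (value of joint tub_lid below 0.03 rad and horizontal distance between tub and bay below 0.009 m and z of tub in the frame of bay between 0.005 and 0.035 m and angle between the x axis of tub and the x axis of lunchbox, either way round below 0.1 rad and angle between tub's own z axis and vertical below 0.1 rad and contact force between tub and the fingers above 1 N and contact force between tub and lunchbox below 0.1 N and linear speed of tub below 0.02 m/s); the arm keeps its last pose, push and grip.
It fails at once if the tub touches the lunchbox (contact force between tub and lunchbox above 0.5 N).
It fails at once if a bystander is moved more than 20 mm (distance of any of square_container, measuring_cup, trivet, spatula from where it was at the start of the episode above 0.02 m).
It also fails if it takes over 53 s, if anything falls off the work surface, if the arm or the gripper's body presses on something with over 40 N, if the wrist force passes 120 N, or if a joint passes its speed limit or range.

## Working session

There is one attempt and no reset: what is moved stays moved. The work goes in short steps, Python scripts to look and compute and a tool call to move; the robot and the scene stay as the last step left them, time stands still between calls to the robot, and variables do not carry over. Pictures are saved under pics/ and viewed, at most 10 in all, crops included, and the job is handed in when it is done.

Besides the shell and the picture viewer there is one more tool, called as name([rows], argument=value, ...), one row to a line, values as JSON. arm_command: Moves the arm, as the interface text tells. Shifts and turns lie within -1 to 1; 1 stands for 20 cm of shift or 2 pi rad of turn. Its arguments: {"type":"object","properties":{"moves":{"type":"array"},"newtons":{"type":"number"}},"required":["moves"]}

```bash
mkdir -p pics
python3 - <<'E'
from cell import readout, snapshot, camera_info
import cv2
for n in("top","side"):
    cv2.imwrite(f"pics/{n}0.png",snapshot(n)); c=camera_info(n); print(n,c)
s=readout.state(); print(s["eef_pos"],s["ee_rot"],s["t"],s["gripper_width"])
E
```

```text
top {'camera_matrix': array([[587.62733615,   0.        , 323.62378501],
       [  0.        , 587.62733615, 241.7171284 ],
       [  0.        ,   0.        ,   1.        ]]), 'D': array([-0.15507361,  0.        ,  0.        ,  0.        ,  0.        ]), 'world_from_camera': array([[ 0.01325781,  0.99065333, -0.13575788,  0.36964202],
       [-0.99989359,  0.01230847, -0.00782993,  0.03627749],
       [-0.00608578,  0.13584724,  0.9907111 ,  1.44935918],
       [ 0.        ,  0.        ,  0.        ,  1.        ]])}
side {'camera_matrix': array([[593.09230051,   0.        , 313.98593241],
       [  0.        , 593.09230051, 251.91792259],
       [  0.        ,   0.        ,   1.        ]]), 'D': array([-0.19948174,  0.        ,  0.        ,  0.        ,  0.        ]), 'world_from_camera': array([[ 0.9870108 ,  0.10742649, -0.1194539 ,  0.4230405 ],
       [-0.16041242,  0.69976015, -0.69613475, -0.76786237],
       [ 0.00880576,  0.70625441,  0.70790336,  0.86995353],
       [ 0.        ,  0.        ,  0.        ,  1.        ]])}
[0.22568822 0.58233198 0.24699266] [[-9.32404091e-01  3.61417128e-01 -5.20408625e-04]
 [ 3.61417501e-01  9.32403266e-01 -1.24069962e-03]
 [ 3.68206059e-05 -1.34491819e-03 -9.99999095e-01]] 0.1 0.08758874526034167
```

View pics/top0.png

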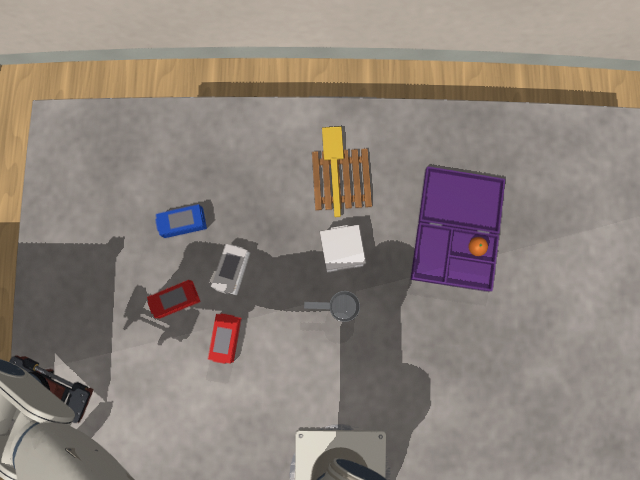

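View pics/side0.png

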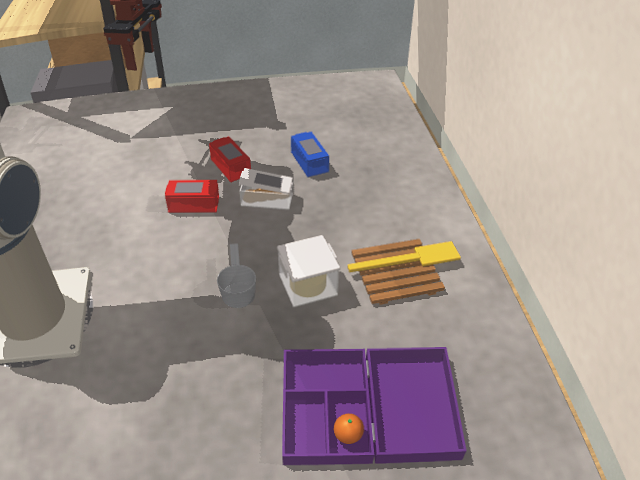

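The top view shows the white-lidded clear tub at (231,269). The look-alikes are red (174,299), red (225,339) and blue (181,220); the square container at (343,247) also has a white lid. I choose the white oblong tub, at side (266,188), and check it in one close crop of both views.

Run:
```python
import cv2,numpy as np
a=cv2.imread("pics/top0.png")[235:305,196:266]; b=cv2.imread("pics/side0.png")[155:225,230:300]
f=lambda i:cv2.resize(i,(400,400),interpolation=cv2.INTER_CUBIC)
im=np.hstack([f(a),f(b)])
cv2.imwrite("pics/crop1.png",im)
```

```text
(no output)
```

View pics/crop1.png

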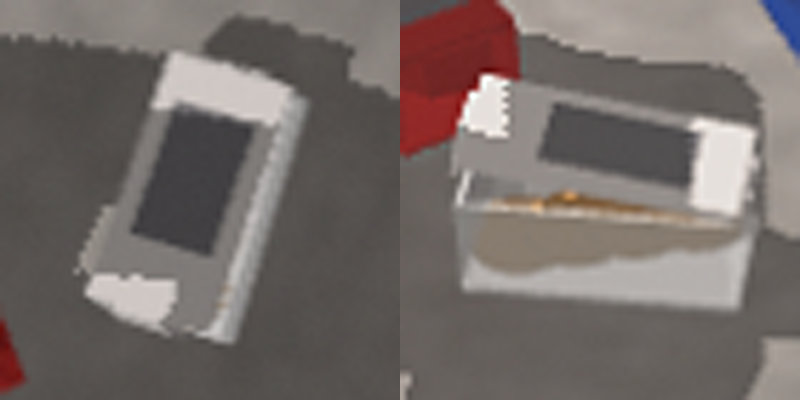

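The crop confirms the clear tub with a white lid. Its lid is raised at the end nearer the robot (top view lower-left, crop 130,305), and hooked at the far end (crop 235,75). Next I measure the tub and lunchbox.

```bash
cat > h.py <<'E'
import numpy as np,cv2
from cell import camera_info
def ray(n,uv):
    c=camera_info(n);T=c["world_from_camera"]
    p=cv2.undistortPoints(np.array(uv,float).reshape(-1,1,2),c["camera_matrix"],c["D"])[:,0]
    d=np.c_[p[:,0],-p[:,1],-np.ones(len(p))]@T[:3,:3].T
    return T[:3,3],d
def plane(n,uv,z):
    o,d=ray(n,uv); return o+d*((z-o[2])/d[:,2])[:,None]
def tri(uvt,uvs):
    o1,d1=ray("top",uvt);o2,d2=ray("side",uvs);R=[]
    for a,b in zip(d1,d2):
        s=np.linalg.lstsq(np.c_[a,-b],o2-o1,rcond=None)[0];R.append((o1+a*s[0]+o2+b*s[1])/2)
    return np.array(R)
E
python3 - <<'E'
import cv2,numpy as np
from h import *
np.set_printoptions(precision=4,suppress=True)
T=lambda p:np.array(p)/5.714+[196,235]; S=lambda p:(np.array(p)-[400,0])/5.714+[230,155]
b=plane("side",S([[463,290],[740,310]]),0);print("base",b,np.linalg.norm(b[1]-b[0]))
u=(b[1]-b[0])/np.linalg.norm(b[1]-b[0]);n=np.array([-u[1],u[0],0]);print("ctr",b.mean(0)+.028*n,"yaw",np.arctan2(u[1],u[0]))
print("hinge corners top z.049",plane("top",T([[170,52],[300,98]]),.048))
print("base right top z0",plane("top",T([[237,343]]),0))
# dark label on the lid: corners in both views (near-L, near-R, far-L, far-R)
t=T([[132,232],[210,256],[180,103],[254,126]]);s=S([[555,102],[540,160],[700,125],[692,188]])
L=tri(t,s);print("label",L)
for nme in("top","side"):
    im=cv2.imread(f"pics/{nme}0.png");h=cv2.cvtColor(im,cv2.COLOR_BGR2HSV)
    m=cv2.inRange(h,(130,90,20),(155,255,255));c=max(cv2.findContours(m,0,2)[0],key=cv2.contourArea)
    q=cv2.approxPolyDP(cv2.convexHull(c),3,True)[:,0];print(nme,q.tolist(),cv2.boundingRect(c))
a=cv2.imread("pics/top0.png")[160:300,405:515];b=cv2.imread("pics/side0.png")[340:470,275:385]
f=lambda i:cv2.resize(i,None,fx=3.6,fy=3.6,interpolation=cv2.INTER_CUBIC)
im=np.zeros((504,792,3),np.uint8);im[:504,:396]=f(a);im[:468,396:]=f(b);cv2.imwrite("pics/crop2.png",im)
E
```

```text
base [[0.4309 0.2576 0.    ]
 [0.5374 0.2288 0.    ]] 0.11027606214817727
ctr [0.4914 0.2703 0.    ] yaw -0.2638806205868283
hinge corners top z.049 [[0.5529 0.284  0.048 ]
 [0.5341 0.228  0.048 ]]
base right top z0 [[0.4326 0.259  0.    ]]
label [[0.4748 0.2954 0.0593]
 [0.4657 0.2626 0.0571]
 [0.5298 0.2778 0.0548]
 [0.522  0.2471 0.0485]]
top [[427, 167], [504, 179], [491, 290], [411, 279]] (411, 167, 94, 124)
side [[445, 347], [465, 446], [461, 459], [284, 464], [284, 350]] (283, 347, 183, 118)
```

View pics/crop2.png

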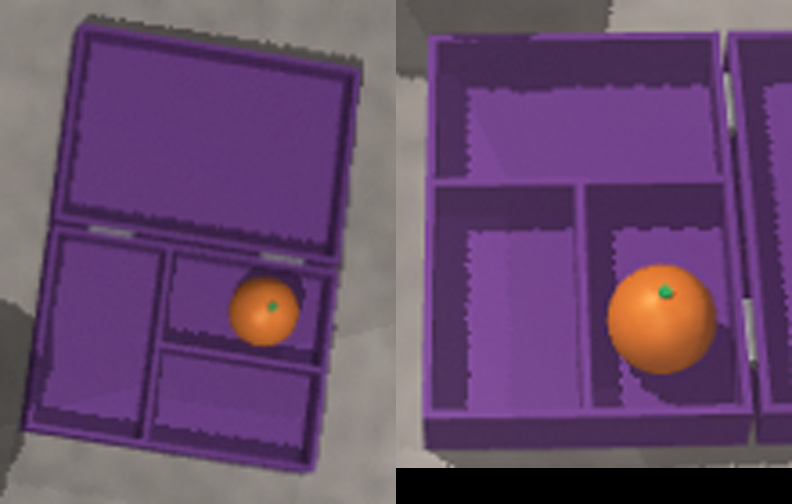

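The crop shows the near half of the lunchbox. Its rim corners in the side crop are (431,37), (719,35), (750,413) and (427,414), and in the top crop (52,228), (24,430), (313,470) and (336,268). The long bay is the left one in the top crop and the upper one in the side crop.

Run:
```python
from h import *
from cell import readout
np.set_printoptions(precision=4,suppress=True)
S=lambda p:(np.array(p)-[396,0])/3.6+[275,340]; T=lambda p:np.array(p)/3.6+[405,160]
M=np.array([[-.07,.1],[.07,.1],[.07,-.1],[-.07,-.1]])
for n,q in(("side",S([[429,36],[720,33],[751,413],[426,415]])),("top",T([[24,430],[52,228],[336,268],[313,470]]))):
    P=plane(n,q,.032)[:,:2]
    A=P-P.mean(0);z=(A[:,0]+1j*A[:,1])@np.conj(M[:,0]+1j*M[:,1]);y=np.angle(z)
    R=np.array([[np.cos(y),-np.sin(y)],[np.sin(y),np.cos(y)]])
    print(n,P.tolist(),"yaw",y,"ctr",P.mean(0),"bay",P.mean(0)+R@[0,.058],"resid",(P-(P.mean(0)+M@R.T)).round(4).tolist())
R=readout.state()["ee_rot"];print(np.arctan2(R[1,0],R[0,0]),np.arctan2(R[1,1],R[0,1]))
# bystander positions at top heights
print("sq",plane("top",[[322,230],[360,226],[365,263],[327,271]],.08))
print("cup",plane("top",[[344,306]],.048))
```

```text
side [[0.47545211961420425, -0.17142566416918026], [0.6134732646684862, -0.19139274210803048], [0.5841727985797238, -0.3873622185434427], [0.4487299909166622, -0.3663217571214044]] yaw -0.14449387470617184 ctr [ 0.5305 -0.2791] bay [ 0.5388 -0.2217] resid [[-0.0001, -0.0013], [-0.0007, -0.0011], [-0.0012, 0.0008], [0.0019, 0.0017]]
top [[0.47432258081093, -0.166894255380176], [0.6123026444076576, -0.18697677708451982], [0.5873473687167827, -0.3836451130723739], [0.4488305470648378, -0.3643123401923742]] yaw -0.1320277934993446 ctr [ 0.5307 -0.2755] bay [ 0.5383 -0.218 ] resid [[-0.0002, 0.0002], [-0.001, -0.0014], [0.0004, 0.0002], [0.0007, 0.0011]]
2.7718049420476962 1.2010086647735472
sq [[ 0.5851  0.0513  0.08  ]
 [ 0.5958 -0.0383  0.08  ]
 [ 0.5082 -0.0505  0.08  ]
 [ 0.4883  0.0383  0.08  ]]
cup [[ 0.4081 -0.0031  0.048 ]]
```

Tub: centre (0.491, 0.271), yaw −0.28. Bay: (0.5385, −0.220), yaw −0.137. I'm heading for the press point with the fingers closed.

arm_command([
  [[0, -0.8, -0.5, 0.2, 0, 0, -0.0143], [0, -0.8, -0.5, 0.2, 0, 0, -0.0143], [0, -0.8, -0.5, 0.2, 0, 0, -0.0143], [0, -0.8, -0.5, 0.2, 0, 0, -0.0143], [0, -0.8, -0.5, 0.2, 0, 0, -0.0143], [0, -0.8, -0.5, 0.2, 0, 0, -0.0143], [0, -0.8, -0.5, 0.2, 0, 0, -0.0143]],
], newtons=20)

```text
t: 0.68
eef_pos: [0.3394, 0.4305, 0.2073]
ee_rot: [[-0.96, 0.279, -0.001], [0.279, 0.96, -0.001], [0.001, -0.001, -1.0]]
ft_force: [0.1, 0.9, 0.7]
gripper_width: 0.0443
gripper_force: 0.0
```

```bash
cat > d.py <<'E'
import sys,numpy as np
from cell import readout
np.set_printoptions(precision=4,suppress=True)
def go(x,y,z,yaw):
    s=readout.state();R=s["ee_rot"];p=s["eef_pos"]
    ya=np.arctan2(R[1,1],R[0,1]);print("t",s["t"],"p",p,"yaw",ya-np.pi/2,"F",s["ft_force"],"w",s["gripper_width"],s["gripper_force"],"tilt",R[2,:2],"q6",s["joint_pos"][5])
    print("shift",R.T@(np.array([x,y,z])-p)/.2,"turn",-(yaw-(ya-np.pi/2))/2/np.pi)
go(*map(float,sys.argv[1:]))
E
python3 d.py .4526 .282 .125 -.28
```

```text
t 0.6833 p [0.3394 0.4305 0.2073] yaw -0.28280170010749095 F [0.0707 0.9176 0.7362] w 0.04432955745634126 0.0 tilt [ 0.0006 -0.001 ] q6 -0.4067551767816844
shift [-0.7509 -0.5549  0.4113] turn -0.00044590442116827496
```

arm_command([
  [[0, -0.75, -0.555, 0.41, 0, 0, 0], [0, -0.75, -0.555, 0.41, 0, 0, 0], [0, -0.75, -0.555, 0.41, 0, 0, 0], [0, -0.75, -0.555, 0.41, 0, 0, 0], [0, -0.75, -0.555, 0.41, 0, 0, 0], [0, -0.75, -0.555, 0.41, 0, 0, 0], [0, -0.75, -0.555, 0.41, 0, 0, 0], [0, -0.75, -0.555, 0.41, 0, 0, 0]],
])

```text
t: 1.35
eef_pos: [0.4524, 0.2847, 0.1259]
ee_rot: [[-0.961, 0.276, 0.0], [0.276, 0.961, 0.001], [-0.0, 0.001, -1.0]]
ft_force: [-0.9, 1.0, 0.0]
gripper_width: 0.0006
gripper_force: 0.0
```

```bash
python3 d.py .4526 .282 .080 -.28
python3 - <<'E'
import cv2,numpy as np
from cell import snapshot
a=snapshot("top")[225:315,186:286];b=snapshot("side")[125:215,210:310]
cv2.imwrite("pics/c3.png",cv2.resize(np.hstack([a,b]),None,fx=4,fy=4,interpolation=cv2.INTER_CUBIC))
E
```

```text
t 1.35 p [0.4524 0.2847 0.1259] yaw -0.27967169328896246 F [-0.8762  0.9837  0.0004] w 0.0005762224422796352 0.0 tilt [-0.0001  0.0006] q6 -0.7521489856579067
shift [-0.0049 -0.0129  0.2295] turn 5.2251635911870604e-05
```

View pics/c3.png

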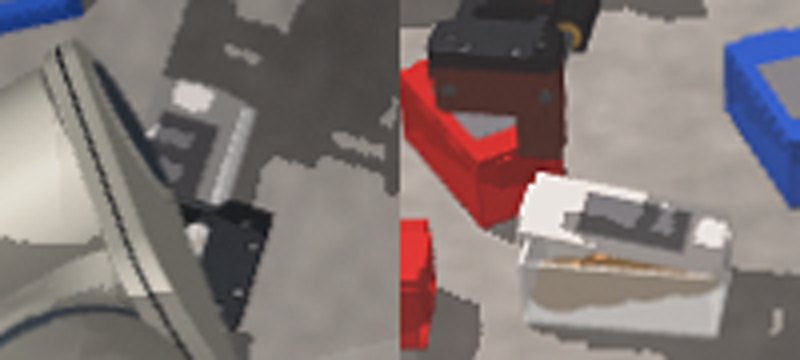

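The fingers (side crop ~(540,170)) hang just over the raised free end of the tub's lid (~(560,190)), so I press straight down.

arm_command([
  [[0, -0.005, -0.01, 0.08, 0, 0, 0], [0, -0.005, -0.01, 0.13, 0, 0, 0], [0, -0.005, -0.01, 0.17, 0, 0, 0], [0, -0.005, -0.01, 0.2, 0, 0, 0], [0, -0.005, -0.01, 0.22, 0, 0, 0], [0, -0.005, -0.01, 0.235, 0, 0, 0], [0, -0.005, -0.01, 0.245, 0, 0, 0], [0, -0.005, -0.01, 0.25, 0, 0, 0]],
])

```text
t: 2.12
eef_pos: [0.4527, 0.2815, 0.0756]
ee_rot: [[-0.961, 0.276, -0.0], [0.276, 0.961, 0.0], [0.0, -0.0, -1.0]]
ft_force: [-2.8, 1.1, 3.8]
gripper_width: -0.0
gripper_force: 1.7
```

arm_command([
  [[0, 0, 0, 0.005, 0, 0, 0], [0, 0, 0, 0.01, 0, 0, 0], [0, 0, 0, 0.015, 0, 0, 0], [0, 0, 0, 0.015, 0, 0, 0], [0, 0, 0, 0.015, 0, 0, 0], [0, 0, 0, 0.015, 0, 0, 0]],
])

```text
t: 2.62
eef_pos: [0.4528, 0.2814, 0.0736]
ee_rot: [[-0.961, 0.276, 0.0], [0.277, 0.961, 0.0], [-0.0, 0.0, -1.0]]
ft_force: [-4.9, 0.3, 12.2]
gripper_width: 0.0001
gripper_force: 6.2
```

arm_command([
  [[0, 0, 0, 0.008, 0, 0, 0], [0, 0, 0, 0.008, 0, 0, 0], [0, 0, 0, 0.008, 0, 0, 0], [0, 0, 0, 0.008, 0, 0, 0], [0, 0, 0, 0.008, 0, 0, 0]],
])

```text
t: 3.03
eef_pos: [0.4529, 0.2815, 0.073]
ee_rot: [[-0.961, 0.277, 0.0], [0.277, 0.961, 0.0], [-0.0, 0.001, -1.0]]
ft_force: [-8.2, -1.4, 24.0]
gripper_width: 0.0002
gripper_force: 12.1
```

At the firm stop: 24 N with the tip at 48–49 mm. I rise, open and back off toward the arm's left to get a clear look.

arm_command([
  [[0, 0, 0, -0.2, 0, 0, 0], [0, 0, 0, -0.4, 0, 0, 0], [1, 0.3, 0.0, -0.5, 0, 0, 0], [1, 0.6, 0, -0.5, 0, 0, 0], [1, 0.6, 0, -0.5, 0, 0, 0], [1, 0.6, 0, -0.5, 0, 0, 0], [1, 0.6, 0, -0.5, 0, 0, 0], [1, 0.6, 0, -0.5, 0, 0, 0]],
])

```text
t: 3.7
eef_pos: [0.3383, 0.3149, 0.1714]
ee_rot: [[-0.961, 0.275, 0.002], [0.275, 0.961, 0.001], [-0.001, 0.001, -1.0]]
ft_force: [0.6, -0.2, 0.1]
gripper_width: 0.0369
gripper_force: 0.0
```

```bash
python3 d.py .491 .271 .125 -.28
python3 - <<'E'
import cv2,numpy as np
from cell import snapshot
a=snapshot("top");b=snapshot("side");cv2.imwrite("pics/t4full.png",a);cv2.imwrite("pics/s4full.png",b)
f=lambda i:cv2.resize(i,(400,400),interpolation=cv2.INTER_CUBIC)
cv2.imwrite("pics/c4.png",np.hstack([f(a[235:305,196:266]),f(b[155:225,230:300])]))
E
```

```text
t 3.7 p [0.3383 0.3149 0.1714] yaw -0.27908052782584347 F [ 0.6289 -0.2494  0.1112] w 0.036933865633473006 0.0 tilt [-0.0013  0.0013] q6 -0.5671749048870722
shift [-0.794  -0.0012  0.2332] turn 0.00014633854155246775
```

View pics/c4.png

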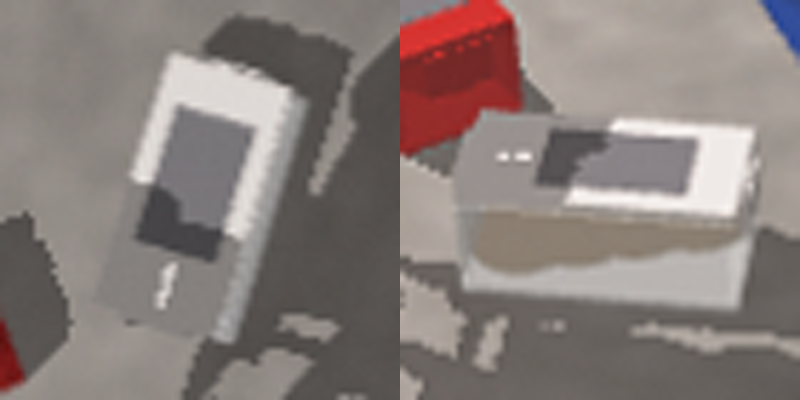

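The lid now lies level along the rim (side crop (455,205) to (750,215)), and the tub base is unmoved. Lid corners in the top crop are (170,53), (303,97), (94,300) and (213,338).

Run:
```python
from h import *
T=lambda p:np.array(p)/5.714+[196,235];S=lambda p:(np.array(p)-[400,0])/5.714+[230,155]
for P in(plane("top",T([[170,53],[300,97],[94,300],[215,338]]),.049),plane("side",S([[754,124],[740,217],[483,110],[455,206]]),.049)):
    u=P[0]+P[1]-P[2]-P[3];w=P[0]+P[2]-P[1]-P[3];print(P.mean(0),np.arctan2(u[1],u[0]),np.arctan2(-w[0],w[1]),np.linalg.norm(u)/2)
```

```text
[0.49161873 0.27123423 0.049     ] -0.2892017644434296 -0.2976477308926362 0.10795784090968018
[0.49148932 0.26668884 0.049     ] -0.227972756692051 -0.2401351889866821 0.10875269157457848
```

arm_command([
  [[1, -0.79, 0, 0.1, 0, 0, 0], [1, -0.79, 0, 0.1, 0, 0, 0], [1, -0.79, 0, 0.1, 0, 0, 0], [1, -0.79, 0, 0.1, 0, 0, 0], [1, -0.79, 0, 0.1, 0, 0, 0], [1, -0.79, 0, 0.1, 0, 0, 0], [1, -0.79, 0, 0.1, 0, 0, 0], [1, -0.79, 0, 0.1, 0, 0, 0]],
])

```text
t: 4.47
eef_pos: [0.4885, 0.2705, 0.1507]
ee_rot: [[-0.961, 0.276, -0.001], [0.276, 0.961, -0.001], [0.001, -0.001, -1.0]]
ft_force: [0.4, -0.0, -0.4]
gripper_width: 0.0878
gripper_force: 0.0
```

```bash
python3 d.py .491 .271 .034 -.28
```

```text
t 4.4667 p [0.4885 0.2705 0.1507] yaw -0.2801377489439434 F [ 0.3769 -0.0075 -0.4377] w 0.08779107395027913 0.0 tilt [ 0.0009 -0.0008] q6 -0.8063104803794798
shift [-0.0117  0.0061  0.5837] turn -2.1923425334274305e-05
```

arm_command([
  [[1, -0.011, 0, 0.15, 0, 0, 0], [1, -0.011, 0, 0.3, 0, 0, 0], [1, -0.011, 0, 0.42, 0, 0, 0], [1, -0.011, 0, 0.5, 0, 0, 0], [1, -0.011, 0, 0.55, 0, 0, 0], [1, -0.011, 0, 0.58, 0, 0, 0], [1, -0.011, 0, 0.58, 0, 0, 0], [1, -0.011, 0, 0.58, 0, 0, 0]],
])

```text
t: 5.13
eef_pos: [0.4915, 0.2706, 0.0357]
ee_rot: [[-0.961, 0.276, 0.001], [0.276, 0.961, 0.0], [-0.0, 0.0, -1.0]]
ft_force: [-0.5, 0.1, 0.4]
gripper_width: 0.0881
gripper_force: 0.0
```

arm_command([
  [[0.55, 0, 0, 0, 0, 0, 0], [0.5, 0, 0, 0, 0, 0, 0], [0.4, 0, 0, 0, 0, 0, 0], [0.4, 0, 0, 0, 0, 0, 0], [0.4, 0, 0, 0, 0, 0, 0], [0.4, 0, 0, 0, 0, 0, 0], [0.4, 0, 0, 0, 0, 0, 0], [0.4, 0, 0, 0, 0, 0, 0]],
], newtons=25)

```text
t: 5.8
eef_pos: [0.492, 0.2706, 0.0356]
ee_rot: [[-0.961, 0.276, 0.001], [0.276, 0.961, 0.001], [-0.001, 0.001, -1.0]]
ft_force: [0.4, 1.4, 5.5]
gripper_width: 0.0561
gripper_force: 25.0
```

```bash
python3 d.py .491 .271 .16 -.28
```

```text
t 5.8 p [0.492  0.2706 0.0356] yaw -0.2801027146470405 F [0.3807 1.3793 5.465 ] w 0.05610780758212405 25.000406205654144 tilt [-0.0009  0.0011] q6 -0.8092531946581424
shift [ 0.0048  0.001  -0.6221] turn -1.634754380443179e-05
```

arm_command([
  [[0.4, 0, 0, -0.05, 0, 0, 0], [0.4, 0, 0, -0.15, 0, 0, 0], [0.4, 0, 0, -0.28, 0, 0, 0], [0.4, 0, 0, -0.4, 0, 0, 0], [0.4, 0, 0, -0.5, 0, 0, 0], [0.4, 0, 0, -0.58, 0, 0, 0], [0.4, 0, 0, -0.62, 0, 0, 0], [0.4, 0, 0, -0.62, 0, 0, 0]],
])

```text
t: 6.47
eef_pos: [0.4919, 0.2704, 0.1607]
ee_rot: [[-0.961, 0.276, 0.002], [0.276, 0.961, 0.001], [-0.002, 0.001, -1.0]]
ft_force: [1.0, 0.7, -3.7]
gripper_width: 0.0562
gripper_force: 25.0
```

```bash
python3 d.py .5385 -.2197 .16 -.137
python3 - <<'E'
import cv2,numpy as np
from cell import snapshot
a=snapshot("top");b=snapshot("side")
f=lambda i:cv2.resize(i,(400,400),interpolation=cv2.INTER_CUBIC)
cv2.imwrite("pics/c5.png",np.hstack([f(a[205:305,176:276]),f(b[85:205,210:330])]))
E
```

```text
t 6.4667 p [0.4919 0.2704 0.1607] yaw -0.2799274873538564 F [ 1.0383  0.7296 -3.6638] w 0.05616278439516219 24.997781217098236 tilt [-0.0017  0.0015] q6 -0.8092944644574557
shift [-0.9009 -2.2908  0.0019] turn -0.022747616116070606
```

View pics/c5.png

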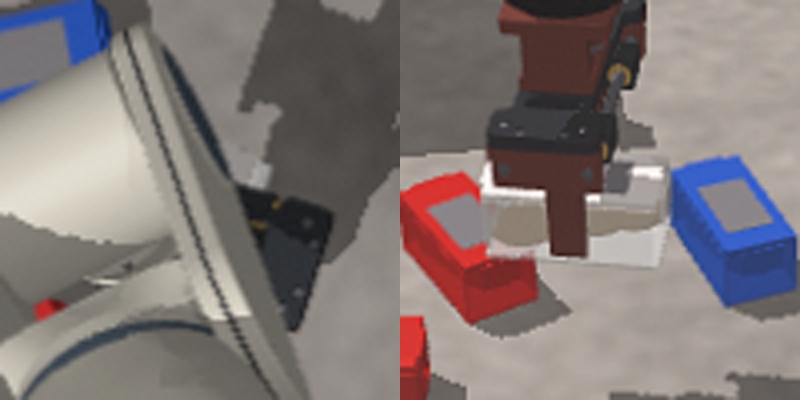

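The tub hangs level in the grip (side crop, base (490,255)–(665,265)) with the lid flush. Now I carry it at this height, with the underside at about 0.125 m.

arm_command([
  [[0.4, -0.02, -0.05, -0.01, 0, 0, 0], [0.4, -0.06, -0.15, -0.02, 0, 0, -0.002], [0.4, -0.11, -0.28, -0.02, 0, 0, -0.004], [0.4, -0.17, -0.43, -0.02, 0, 0, -0.006], [0.4, -0.23, -0.58, -0.02, 0, 0, -0.008], [0.4, -0.29, -0.73, -0.02, 0, 0, -0.01], [0.4, -0.34, -0.86, -0.02, 0, 0, -0.012], [0.4, -0.38, -0.96, -0.02, 0, 0, -0.014]],
])

```text
t: 7.23
eef_pos: [0.5103, 0.0619, 0.1619]
ee_rot: [[-0.982, 0.191, -0.003], [0.191, 0.982, -0.001], [0.003, -0.001, -1.0]]
ft_force: [0.2, 0.6, -2.0]
gripper_width: 0.0558
gripper_force: 25.0
```

```bash
python3 d.py .5385 -.2197 .16 -.137
```

```text
t 7.2333 p [0.5103 0.0619 0.1619] yaw -0.19225178458781667 F [ 0.233  0.623 -1.981] w 0.05582999064569832 24.99842405319214 tilt [ 0.0026 -0.0013] q6 -1.2803230298438801
shift [-0.4077 -1.355   0.01  ] turn -0.00879359463179962
```

arm_command([
  [[0.4, -0.04, -0.12, 0, 0, 0, -0.001], [0.4, -0.08, -0.26, 0, 0, 0, -0.002], [0.4, -0.12, -0.4, 0, 0, 0, -0.004], [0.4, -0.16, -0.54, 0, 0, 0, -0.005], [0.4, -0.2, -0.68, 0, 0, 0, -0.006], [0.4, -0.24, -0.8, 0, 0, 0, -0.007], [0.4, -0.27, -0.9, 0, 0, 0, -0.008], [0.4, -0.29, -0.96, 0, 0, 0, -0.008]],
])

```text
t: 7.9
eef_pos: [0.5307, -0.1373, 0.1619]
ee_rot: [[-0.99, 0.143, -0.002], [0.143, 0.99, 0.0], [0.002, -0.0, -1.0]]
ft_force: [0.8, 0.7, -3.2]
gripper_width: 0.0561
gripper_force: 25.0
```

```bash
python3 d.py .5385 -.2197 .16 -.137
```

```text
t 7.9 p [ 0.5307 -0.1373  0.1619] yaw -0.14321744875593811 F [ 0.8076  0.7307 -3.1556] w 0.05614612626983985 24.997830390930176 tilt [ 0.0022 -0.0002] q6 -1.7018385804603893
shift [-0.0974 -0.4022  0.0094] turn -0.0009895377029281044
```

arm_command([
  [[0.4, -0.02, -0.08, 0, 0, 0, 0], [0.4, -0.04, -0.17, 0, 0, 0, 0], [0.4, -0.06, -0.25, 0, 0, 0, -0.001], [0.4, -0.08, -0.32, 0, 0, 0, -0.001], [0.4, -0.09, -0.37, 0, 0, 0, -0.001], [0.4, -0.095, -0.395, 0, 0, 0, -0.001], [0.4, -0.095, -0.395, 0, 0, 0, -0.001], [0.4, -0.095, -0.395, 0, 0, 0, -0.001]],
])

```text
t: 8.57
eef_pos: [0.5391, -0.2154, 0.1628]
ee_rot: [[-0.991, 0.135, -0.001], [0.135, 0.991, 0.0], [0.001, 0.0, -1.0]]
ft_force: [-0.1, 0.5, -2.7]
gripper_width: 0.0559
gripper_force: 25.0
```

arm_command([
  [[0.4, 0, 0, 0.03, 0, 0, 0], [0.4, 0, 0, 0.08, 0, 0, 0], [0.4, 0, 0, 0.13, 0, 0, 0], [0.4, 0, 0, 0.18, 0, 0, 0], [0.4, 0, 0, 0.21, 0, 0, 0], [0.4, 0, 0, 0.22, 0, 0, 0], [0.4, 0, 0, 0.22, 0, 0, 0], [0.4, 0, 0, 0.22, 0, 0, 0]],
])

```text
t: 9.23
eef_pos: [0.5395, -0.2157, 0.1189]
ee_rot: [[-0.991, 0.135, -0.0], [0.135, 0.991, 0.0], [0.0, 0.0, -1.0]]
ft_force: [0.5, -1.1, -2.1]
gripper_width: 0.056
gripper_force: 25.0
```

```bash
python3 d.py .5385 -.2197 .087 -.137
python3 - <<'E'
import cv2,numpy as np
from cell import snapshot
a=snapshot("top");b=snapshot("side")
cv2.imwrite("pics/t6.png",a);cv2.imwrite("pics/s6.png",b)
f=lambda i:cv2.resize(i,(400,400),interpolation=cv2.INTER_CUBIC)
cv2.imwrite("pics/c6.png",np.hstack([f(a[180:300,390:510]),f(b[300:420,260:380])]))
E
```

```text
t 9.2333 p [ 0.5395 -0.2157  0.1189] yaw -0.1354174812868878 F [ 0.5097 -1.1075 -2.0964] w 0.055968357401563945 24.99784827232361 tilt [0.0002 0.0001] q6 -1.8362612008125616
shift [ 0.0021 -0.0204  0.1597] turn 0.00025186567572723376
```

View pics/c6.png

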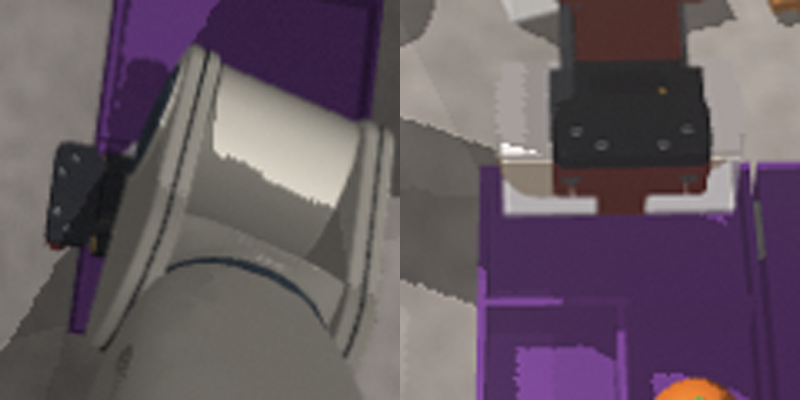

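The tub hangs over the bay, level in the side crop: its lower near edge runs (505,214) to (733,212), inside the bay's length (483–745). I'll check that edge numerically, with the underside at 0.083.

Run:
```python
from h import *
from cell import readout
S=lambda p:(np.array(p)-[400,0])/3.3333+[260,300]
p=readout.state()["eef_pos"];P=plane("side",S([[504,214],[734,211]]),p[2]-.0356);u=P[1]-P[0];L=np.linalg.norm(u);u/=L
print(P,L,"yaw",np.arctan2(u[1],u[0]),"ctr",P.mean(0)+.028*np.array([-u[1],u[0],0]),"tcp",p)
```

```text
[[ 0.47969273 -0.23740304  0.08388737]
 [ 0.58817601 -0.252831    0.08388737]] 0.1095748333609321 yaw -0.14126780631063474 ctr [ 0.53787672 -0.21739595  0.08388737] tcp [ 0.53974156 -0.21586823  0.11948737]
```

arm_command([
  [[0.4, 0, -0.015, 0.02, 0, 0, 0], [0.4, 0, -0.018, 0.05, 0, 0, 0], [0.4, 0, -0.018, 0.08, 0, 0, 0], [0.4, 0, -0.018, 0.11, 0, 0, 0], [0.4, 0, -0.018, 0.13, 0, 0, 0], [0.4, 0, -0.018, 0.145, 0, 0, 0], [0.4, 0, -0.018, 0.155, 0, 0, 0], [0.4, 0, -0.018, 0.155, 0, 0, 0]],
])

```text
t: 10.0
eef_pos: [0.5387, -0.2191, 0.0875]
ee_rot: [[-0.991, 0.135, -0.001], [0.135, 0.991, 0.0], [0.001, 0.0, -1.0]]
ft_force: [-0.0, 0.6, -1.9]
gripper_width: 0.0558
gripper_force: 25.0
```

arm_command([
  [[0.4, 0, 0, 0, 0, 0, 0], [0.4, 0, 0, 0, 0, 0, 0], [0.4, 0, 0, 0, 0, 0, 0], [0.4, 0, 0, 0, 0, 0, 0], [0.4, 0, 0, 0, 0, 0, 0], [0.4, 0, 0, 0, 0, 0, 0]],
])

```text
t: 10.5
eef_pos: [0.5389, -0.2193, 0.0882]
ee_rot: [[-0.991, 0.135, 0.0], [0.135, 0.991, -0.0], [-0.0, -0.0, -1.0]]
ft_force: [-0.2, -0.4, -2.5]
gripper_width: 0.0556
gripper_force: 25.0
```

```bash
python3 d.py .5385 -.219 .088 -.137
python3 - <<'E'
import cv2,numpy as np
from cell import snapshot
b=snapshot("side")
cv2.imwrite("pics/c7.png",cv2.resize(b[310:430,260:420],None,fx=5,fy=5,interpolation=cv2.INTER_CUBIC))
E
```

```text
t 10.5 p [ 0.5389 -0.2193  0.0882] yaw -0.13543849756845128 F [-0.1804 -0.4175 -2.5203] w 0.05559732171127863 24.99764621257782 tilt [-0.0002 -0.0001] q6 -1.8422273575032686
shift [0.0024 0.0012 0.0011] turn 0.0002485208306309949
```

View pics/c7.png

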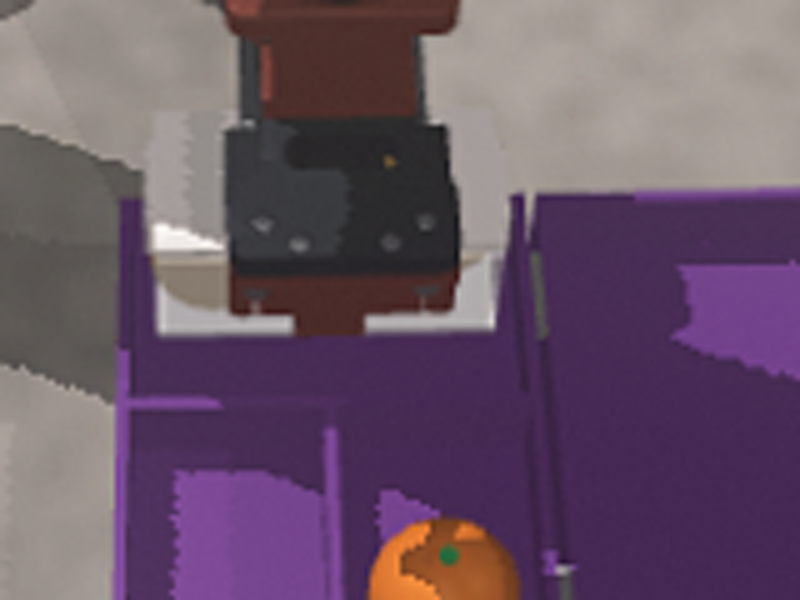

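The tub is centred over the bay and level; its lower near edge runs (157,333) to (494,330). One last numeric check before handing in.

Run:
```python
from h import *
from cell import env
S=lambda p:np.array(p)/5+[260,310]
P=plane("side",S([[156,333],[495,330]]),.0526);u=P[1]-P[0];L=np.linalg.norm(u);u/=L;c=P.mean(0)+.028*np.array([-u[1],u[0],0])
print(L,np.arctan2(u[1],u[0]),c)
if np.hypot(*(c[:2]-[.5388,-.2212]))<.005: print(env.job_done())
```

```text
0.11011951439650011 -0.1468162914982423 [ 0.53721486 -0.22065208  0.0526    ]
the job is handed in; nothing more can be done
None
```

The job is handed in: I pressed the lid down level, and the tub is held still about 20 mm above the rim of the long bay, centred within about 2 mm and square with it by my camera measurement; I saw no contact with the lunchbox or the other things, but the final verdict was not shown to me.

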